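# Find the canister's lid in the crate

### The arm

A 7-joint arm with a two-finger parallel gripper is mounted at the origin on the work surface. World frame = base frame: x ahead of the robot, y to its left, z up, the work surface at z = 0. Lengths are in m, angles in rad, forces in N, time in s.
With the tool pointing down it reaches from about 0.425 to 0.975 m from the base axis. Payload 16.7 kg.
Tool frame: the origin (TCP) lies on the mounting face of the last link; the fingertips stand 173 mm ahead of it and the grasp point (between the pads) lies 155 mm ahead of it; z points along the fingers, y is the direction in which the jaws open and shut (so a half turn about z gives the same grasp; the last joint's range is limited). The gripper opens to 85 mm and grips with 20 to 120 N. Pads are 22 mm wide; open, the fingers measure 114 mm over their backs; the gripper's body (76 mm by 85 mm) begins 54 mm behind the grasp point. The pads swing forward as they close: fully open they stand 13 mm farther back than shut.
Start: joints at [-1.407, 0.426, 0.074, 1.606, -0.034, 1.111, -0.067], TCP at [0.208, 0.642, 0.405] pointing down, gripper open.
Joint ranges: [-2.85, 2.85], [-0.5, 2.14], [-1.23, 1.37], [0.21, 2.46], [-1.02, 4.16], [0.16, 2.05], [-2.73, 2.73]. Speed limits (rad/s): [1.89, 1.89, 2.39, 2.39, 3.01, 3.01, 3.01].

### API

Orientations are given as a rotation vector (axis times angle).
In Python, from workcell import readout, grab_frame, camera_model, ticket gives the robot as it stands.
- The arm moves only by the tool servo_tool, never from a script. Its argument "moves" is a list of rows, each an object with "linear": the shift along the tool's x, y, z in cm, a list of three; "twist": the turn about the tool's z in rad; "grip": the opening in per cent of the stroke, from 0 (shut) to 100 (fully open). A call has 1 to 12 rows; each row is the pose to reach, as a shift and turn from the pose commanded when the call began, along the tool's axes at that moment; what a row does not reach only later rows make up. A row lasts 1/10 s, in which the tool goes at most 50 mm and 8.59 degrees, less where a joint would pass 70% of its speed; a pose out of reach is approached as far as the arm can. A call with a gripper value outside its range is refused whole. The fingers move at their own pace and stop on an object; the grip force is fixed at half the most. Time passes only in rows, so rows that repeat a pose let the fingers close. It gives the time, the measured TCP pose, the force and the opening at its end, in the units of the state.
- readout.state(): the state, without advancing time (a new reading comes with each control period).
- grab_frame(name): name is "scene" or "top" or "wrist"; returns the picture (400x640x3 uint8, red, green, blue); there is no depth.
- camera_model(name): a dict with "camera_matrix" (3x3 intrinsics, pixels), "extrinsics" (4x4, takes a point from world to camera coordinates). Camera axes: x right, y down, z forward; pixel columns grow to the right and rows downward; lengths in m; the calibration is good to about 2 mm. A picture is of the moment at which its call begins: read the wrist's pose just before it. camera_model takes no time and is no camera call; for the wrist camera it gives the pose at the moment of the call.
- ticket.close_job(): hands the job in, once; it reports no verdict.
The state is a dict: "t": time; "joint_positions": joint angles; "qd": joint speeds; "effort": joint torques, N m; "eef_pos": TCP position; "tool_rot": TCP orientation; "contact_force": force on the tool from outside, world axes, zero at the start; "moment": the same for the moment, N m; "finger_gap": finger opening in m.
Only numpy, scipy, OpenCV 4.12 (cv2) and the standard library are available. Lean on these libraries where they do the work, as an engineer would, in place of code of your own. Each camera call takes 0.05 s, during which the arm holds its last target.

### The job

The round wooden canister on the display table has lost its lid. Pick the large round lid, the one that covers the canister, by its knob out of the crate of odd lids and put it on the canister so that it sits flat and centred on the rim. Do not drop it, keep the canister standing where it is, and leave the other two lids where they lie in the crate.

Things in the scene. Friction and masses are not known exactly. Their poses are not given: they have to be found in the camera images.
- lid_knob (a point): The lid to pick, turned wood, 90 g: round disc 104 mm across, 10 thick; under it a spigot 68 across, 10 deep; on top a round knob 28 across (lowest 10 mm: 22 mm neck), 36 high. Point: on the knob's axis, 24 mm above the disc's top, 12 below the knob's top, 44 above the spigot's underside; z up. It stands upright in one of four places (2 x 2, 124 mm apart) in a fixed open crate.
- canister_mouth (a point): Loose upright wooden canister, 100 mm across, 90 high, about 0.5 kg, open on top: mouth 88 across, wall 6. Point: centre of the mouth in the plane of the rim; z up. With the lid on, the disc rests on the rim, the spigot hangs in the mouth with 10 mm of play all round, and the lid_knob point is 34 mm above this point.
- small_lid_knob (a point): Bystander: small round wooden lid, disc 68 mm across, knob 24 across; heights, point and axes as for lid_knob. The dark wooden crate is 290 x 290 mm, turned a little, its walls 6 thick and 40 high, floor 6 thick; it holds the three lids and a napkin ring (48 across, 28 high), none stacked. Each knob's axis is 65 mm or more from the walls and 110 from other knobs.
- square_lid_knob (a point): Bystander: square wooden lid, 78 x 78 mm, knob 28 mm across, in the same crate; heights and point as for lid_knob; z up, x and y along the plate's sides.
Not all that is in view belongs to the job. Leave any blue or purple look-alike of the part that bears lid_knob alone.

How it is judged:
At the end, for the whole second after the job is handed in: The large round lid lies at rest on the canister, its spigot in the mouth: axes within 15 mm, seated within 4 mm of fully down and flat within 4.5 degrees; the canister stands upright within 40 mm of where it was; the small and the square lid are each within 50 mm of where they lay (horizontal distance between lid_knob and canister_mouth below 0.015 m and z of lid_knob in the frame of canister_mouth between 0.028 and 0.038 m and angle between the z axis of lid_knob and the z axis of canister_mouth, either way round below 0.08 rad and angle between canister_mouth's own z axis and vertical below 0.1 rad and distance of canister_mouth from where it was at the start of the episode below 0.04 m and distance of each of small_lid_knob, square_lid_knob from where it was at the start of the episode below 0.05 m and linear speed of lid below 0.02 m/s); the robot touches nothing.
It fails at once if the large round lid falls freely (faster than 0.7 m/s while the fingers do not touch it, a drop of about 25 mm) (contact force between the fingers and lid below 0.01 N and linear speed of lid above 0.7 m/s).
It fails at once if the small lid or the square lid is picked up (raised more than 40 mm) (height (world z) of any of small_lid_knob, square_lid_knob above 0.09 m).
It fails at once if the canister is tipped more than about 30 degrees (angle between canister_mouth's own z axis and vertical above 0.5 rad).
It also fails if it takes over 34 s, if anything falls off the work surface, if the arm or the gripper's body presses on something with over 40 N, if the wrist force passes 120 N, or if a joint passes its speed limit or range.

## Working session

There is one attempt and no reset: what is moved stays moved. The work goes in short steps, Python scripts to look and compute and a tool call to move; the robot and the scene stay as the last step left them, time stands still between calls to the robot, and variables do not carry over. Pictures are saved under pics/ and viewed, and the job is handed in when it is done.

Besides the shell and the picture viewer there is one more tool, called after "Emit:" as name(argument=value, ...), one argument or row to a line, values as JSON. servo_tool: Moves the arm, as the interface text tells. Its arguments: {"type":"object","properties":{"moves":{"type":"array","items":{"type":"object","properties":{"linear":{"type":"array","items":{"type":"number"}},"twist":{"type":"number"},"grip":{"type":"number"}}}}},"required":["moves"]}

```bash
mkdir -p pics; ls; python3 - <<'E'
from workcell import readout, grab_frame, camera_model
import cv2
print(readout.state())
for n in ["scene","top"]:
    f=grab_frame(n); cv2.imwrite(f"pics/{n}0.png",f[:,:,::-1])
    m=camera_model(n); print(n,m)
print(readout.state()['t'])
E
```

```text
pics
{'t': 0.0, 'joint_positions': array([-1.40652248,  0.42672566,  0.07384635,  1.60661209, -0.03407343,
        1.11081105, -0.06714039]), 'qd': array([ 0.00189765, -0.00026447,  0.0010811 , -0.00029551,  0.00056296,
       -0.00037625,  0.00043785]), 'effort': array([-4.40466698e-03, -9.49812341e+01,  3.75818655e+00, -4.63518476e+01,
        1.89724989e-02,  1.01922196e-02,  2.37906028e-05]), 'eef_pos': array([0.20829422, 0.6418586 , 0.40401232]), 'tool_rot': array([-4.90929146e-01, -3.10290971e+00,  2.03315119e-03]), 'contact_force': array([ 0.77887502,  0.03867776, -0.02673482]), 'moment': array([-0.00994176, -0.02676885,  0.03152547]), 'finger_gap': 0.08522514023778462}
scene {'camera_matrix': array([[445.07971749,   0.        , 324.98431912],
       [  0.        , 445.07971749, 198.29988906],
       [  0.        ,   0.        ,   1.        ]]), 'extrinsics': array([[-0.72297531,  0.69079258, -0.01059769,  0.44414287],
       [ 0.47664618,  0.48763074, -0.73145381, -0.24514894],
       [-0.50011511, -0.5338744 , -0.68180863,  1.37900339],
       [ 0.        ,  0.        ,  0.        ,  1.        ]])}
top {'camera_matrix': array([[365.95389262,   0.        , 322.06703544],
       [  0.        , 365.95389262, 197.60841344],
       [  0.        ,   0.        ,   1.        ]]), 'extrinsics': array([[ 0.00607569, -0.99966201, -0.02527755,  0.02105894],
       [-0.99374645, -0.00321746, -0.11161382,  0.65213167],
       [ 0.11149476,  0.02579761, -0.99343012,  0.80593493],
       [ 0.        ,  0.        ,  0.        ,  1.        ]])}
0.1
```

View pics/scene0.png

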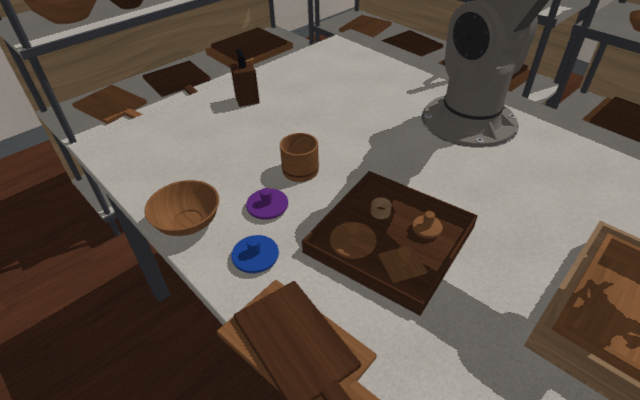

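View pics/top0.png

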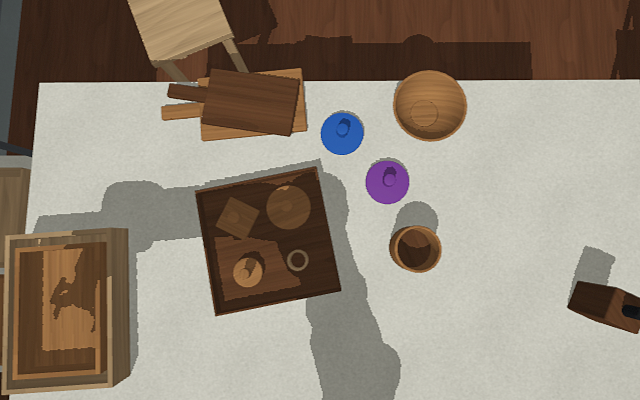

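The scene picture shows the crate with its lids near (390,240) and the canister near (300,155). In the top picture the large round lid is near (289,207) and the canister near (415,248). I'll enlarge both.

```bash
python3 - <<'E'
import cv2,numpy as np
def crop(n,x,y,w,h,k,o,g=1.8):
    f=cv2.imread(f"pics/{n}.png")[y:y+h,x:x+w]
    f=(255*(f/255.)**(1/g)).astype(np.uint8)
    f=cv2.resize(f,None,fx=k,fy=k,interpolation=cv2.INTER_CUBIC)
    for i in range(0,w,10):
        cv2.putText(f,str(x+i),(i*k,8),0,.3,(0,255,255)); cv2.line(f,(i*k,10),(i*k,16),(0,255,255))
    for j in range(0,h,10):
        cv2.putText(f,str(y+j),(0,j*k+4),0,.3,(0,255,255)); 
    cv2.imwrite(f"pics/{o}.png",f)
crop("top0",190,155,155,100,5,"c_top_lid")
crop("top0",380,195,75,85,7,"c_top_can")
crop("scene0",270,120,150,150,4,"c_scene",2)
E
```

```text
(no output)
```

View pics/c_top_lid.png

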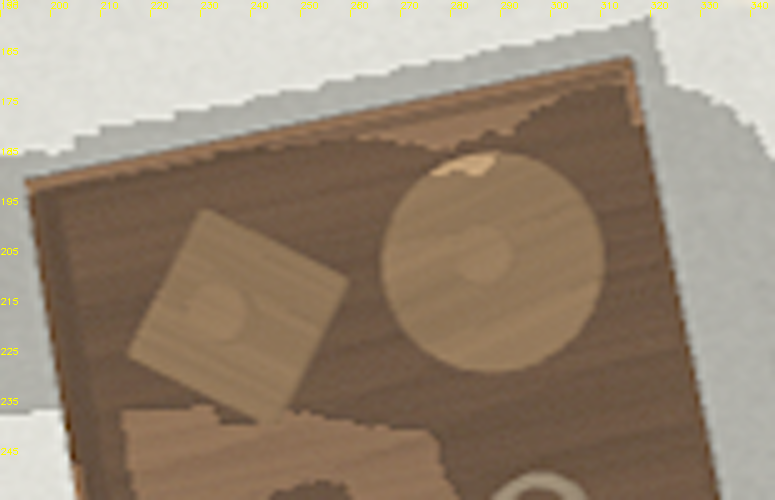

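View pics/c_top_can.png

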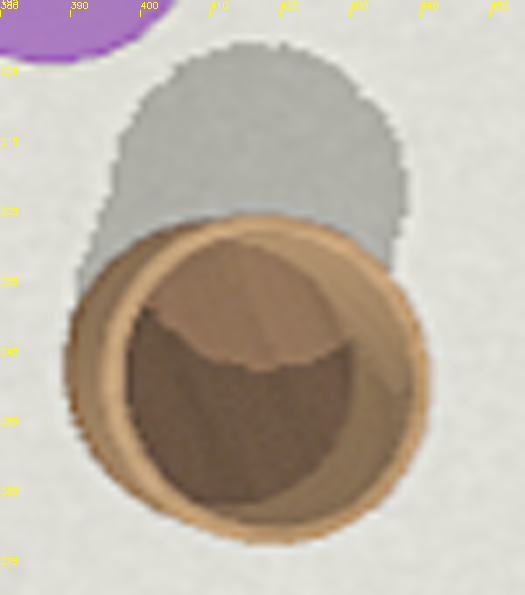

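View pics/c_scene.png

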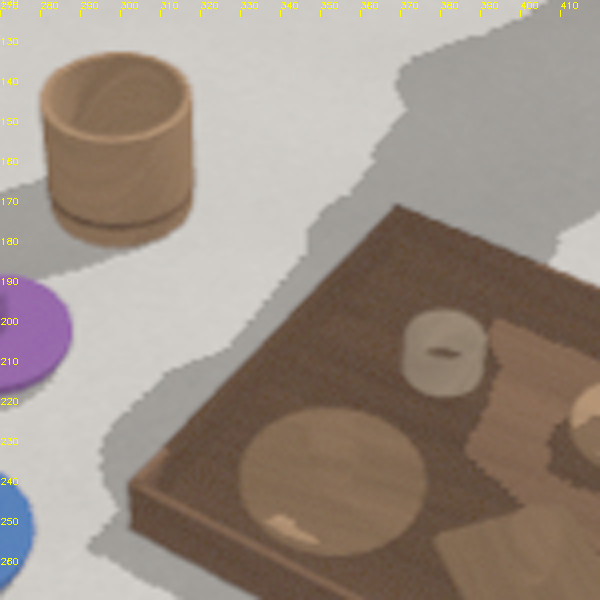

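```bash
cat > h.py <<'E'
import numpy as np, cv2
from workcell import readout, grab_frame, camera_model
def ray(m,u,v):
    K=m["camera_matrix"];E=m["extrinsics"];R=E[:3,:3];c=-R.T@E[:3,3]
    return c,R.T@np.linalg.inv(K)@np.array([u,v,1.])
def atz(m,u,v,z):
    c,d=ray(m,u,v);return c+d*(z-c[2])/d[2]
def proj(m,p):
    E=m["extrinsics"];q=m["camera_matrix"]@(E[:3,:3]@np.asarray(p,float)+E[:3,3]);return q[:2]/q[2]
def tri(obs):
    A=np.zeros((3,3));b=np.zeros(3)
    for m,u,v in obs:
        c,d=ray(m,u,v);d/=np.linalg.norm(d);P=np.eye(3)-np.outer(d,d);A+=P;b+=P@c
    return np.linalg.solve(A,b)
def circ(m,c,r,n=48):
    a=np.linspace(0,2*np.pi,n);return np.array([proj(m,[c[0]+r*np.cos(t),c[1]+r*np.sin(t),c[2]]) for t in a])
E
python3 - <<'E'
from h import *
T=camera_model("top");S=camera_model("scene")
print("disc T",atz(T,288.4,207.2,.026)," knob top T",atz(T,286.8,205.6,.062))
print("disc diam",atz(T,310.8,207,.026)-atz(T,266,207,.026),atz(T,288.4,229.4,.026)-atz(T,288.4,185,.026))
print("disc S",atz(S,(330+377)/2,(222+259)/2,.026))
print("can T",atz(T,418.1,249.2,.09),"S",atz(S,299,144,.09),"tri",tri([(T,418.1,249.2),(S,299,144)]))
print("can diam",atz(T,441.4,249,.09)-atz(T,394.7,249,.09))
a,b=atz(T,288.4,207.2,.026),atz(T,418.1,249.2,.09)
for n,c in (("top",T),("scene",S)):
    f=cv2.imread(f"pics/{n}0.png");f=(255*(f/255.)**.5).astype(np.uint8)
    k=4;f=cv2.resize(f,None,fx=k,fy=k,interpolation=cv2.INTER_CUBIC)
    for cc,r in ((a,.052),(a+[0,0,.036],.014),(b,.05),(b,.044),(b-[0,0,.09],.05)):
        cv2.polylines(f,[((circ(c,cc,r)+.5)*k).astype(int)],True,(0,255,0),1)
    if n=="top": f=f[170*4:290*4,255*4:450*4]
    else: f=f[120*4:270*4,270*4:450*4]
    cv2.imwrite(f"pics/ov_{n}.png",f)
E
```

```text
disc T [0.63048355 0.10274617 0.026     ]  knob top T [0.63098034 0.10212591 0.062     ]
disc diam [ 0.00040762 -0.10471436  0.        ] [-0.10384214 -0.00170066  0.        ]
disc S [0.63452688 0.1127781  0.026     ]
can T [ 0.53722447 -0.18053862  0.09      ] S [ 0.53862583 -0.17430375  0.09      ] tri [ 0.53593337 -0.18026361  0.08579896]
can diam [ 0.00066328 -0.09787911  0.        ]
```

View pics/ov_top.png

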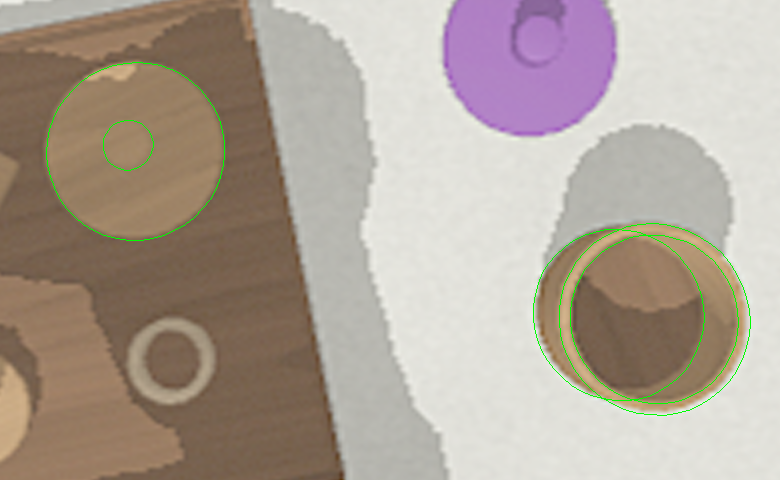

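View pics/ov_scene.png

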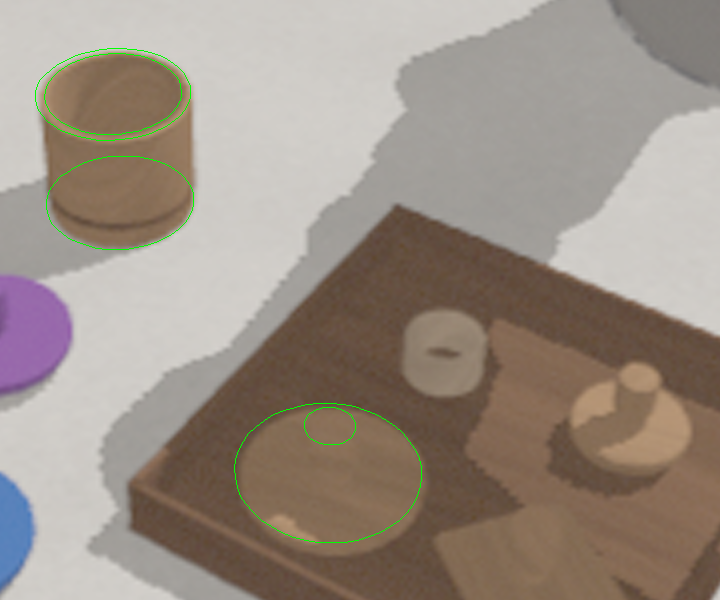

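The top view is consistent: disc 104.7 × 103.8 mm, and the knob's axis agrees with the disc's centre within 1 mm. The scene view differs by a few mm at the canister, so I'll check with the wrist camera. The lid is at about (0.631, 0.102) and the canister at about (0.537, -0.179). First I go above the lid.

Emit:
servo_tool(
  moves=[
    {"linear": [-56.7, -38.3, 0], "twist": 0, "grip": 100},
    {"linear": [-56.7, -38.3, 0], "twist": 0, "grip": 100},
    {"linear": [-56.7, -38.3, 0], "twist": 0, "grip": 100},
    {"linear": [-56.7, -38.3, 0], "twist": 0, "grip": 100},
    {"linear": [-56.7, -38.3, 0], "twist": 0, "grip": 100},
    {"linear": [-56.7, -38.3, 0], "twist": 0, "grip": 100},
    {"linear": [-56.7, -38.3, 0], "twist": 0, "grip": 100},
    {"linear": [-56.7, -38.3, 0], "twist": 0, "grip": 100},
    {"linear": [-56.7, -38.3, 0], "twist": 0, "grip": 100},
    {"linear": [-56.7, -38.3, 0], "twist": 0, "grip": 100},
    {"linear": [-56.7, -38.3, 0], "twist": 0, "grip": 100},
    {"linear": [-56.7, -38.3, 0], "twist": 0, "grip": 100},
  ],
)

```text
t: 1.3
eef_pos: [0.5784, 0.1673, 0.4047]
tool_rot: [-0.491, -3.103, -0.0]
contact_force: [-0.4, 1.1, 0.1]
finger_gap: 0.0854
```

```bash
cat >> h.py <<'E'
from scipy.spatial.transform import Rotation as Ro
def shift(target,s=None):
    s=s or readout.state();R=Ro.from_rotvec(s["tool_rot"]).as_matrix()
    return R.T@(np.asarray(target)-s["eef_pos"])*100
def yawinfo(s):
    R=Ro.from_rotvec(s["tool_rot"]).as_matrix();return R.round(3)
def st(s):
    print("t",s["t"],"pos",s["eef_pos"].round(4),"q",s["joint_positions"].round(2),"F",s["contact_force"].round(1),"gap",round(s["finger_gap"],4))
E
python3 - <<'E'
from h import *
s=readout.state();st(s);print(yawinfo(s));print(shift([.631,.102,.404],s))
E
```

```text
t 1.3 pos [0.5784 0.1673 0.4047] q [-0.65  0.32  0.33  1.79 -0.12  1.05  0.98] F [-0.4  1.1  0.1] gap 0.0854
[[-0.951  0.309 -0.   ]
 [ 0.309  0.951  0.   ]
 [ 0.    -0.    -1.   ]]
[-7.01498613 -4.5858191   0.06526479]
```

Emit:
servo_tool(
  moves=[
    {"linear": [-7, -4.6, 0], "twist": 0, "grip": 100},
    {"linear": [-7, -4.6, 0], "twist": 0, "grip": 100},
    {"linear": [-7, -4.6, 0], "twist": 0, "grip": 100},
    {"linear": [-7, -4.6, 0], "twist": 0, "grip": 100},
  ],
)

```text
t: 1.7
eef_pos: [0.6301, 0.103, 0.4041]
tool_rot: [-0.493, -3.102, 0.001]
contact_force: [-0.7, 0.5, -0.3]
finger_gap: 0.0853
```

```bash
python3 - <<'E'
from h import *
s=readout.state();st(s);m=camera_model("wrist")
f=grab_frame("wrist");cv2.imwrite("pics/w1.png",f[:,:,::-1])
np.savez("w1.npz",**m)
E=m["extrinsics"];print(-E[:3,:3].T@E[:3,3],E[2,:3],m["camera_matrix"][0,0])
print(shift([.631,.102,.404],s))
g=(255*(f[:,:,::-1]/255.)**.55).astype(np.uint8).copy()
for c,r in (([.6308,.1024,.026],.052),([.6308,.1024,.062],.014)):
    cv2.polylines(g,[circ(m,c,r).astype(int)],True,(0,255,0),1)
cv2.imwrite("pics/w1o.png",g)
E
```

```text
t 1.7 pos [0.6301 0.103  0.4041] q [-0.53  0.38  0.35  1.71 -0.15  1.08  1.12] F [-0.7  0.5 -0.3] gap 0.0853
[0.55879525 0.12592643 0.37174683] [ 0.27864724 -0.09108032 -0.9560649 ] 288.8183616720017
[-0.11492982 -0.06963677  0.0121049 ]
```

View pics/w1o.png

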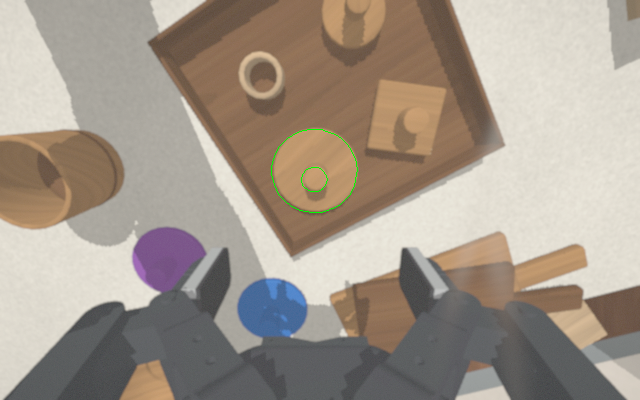

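The projected disc and knob fall right on the lid in the wrist picture (disc centre (315,171), knob (315,179)), so I descend straight.

Emit:
servo_tool(
  moves=[
    {"linear": [-0.1, -0.1, 5], "twist": 0, "grip": 100},
    {"linear": [-0.1, -0.1, 10], "twist": 0, "grip": 100},
    {"linear": [-0.1, -0.1, 14], "twist": 0, "grip": 100},
    {"linear": [-0.1, -0.1, 17], "twist": 0, "grip": 100},
    {"linear": [-0.1, -0.1, 19], "twist": 0, "grip": 100},
    {"linear": [-0.1, -0.1, 19.8], "twist": 0, "grip": 100},
    {"linear": [-0.1, -0.1, 19.8], "twist": 0, "grip": 100},
    {"linear": [-0.1, -0.1, 19.8], "twist": 0, "grip": 100},
  ],
)

```text
t: 2.55
eef_pos: [0.6308, 0.103, 0.2078]
tool_rot: [0.49, 3.102, 0.001]
contact_force: [-0.4, -0.1, -0.2]
finger_gap: 0.0853
```

```bash
python3 - <<'E'
from h import *
s=readout.state();st(s);m=camera_model("wrist");print(shift([.631,.1022,.206],s))
f=grab_frame("wrist")
g=(255*(f[:,:,::-1]/255.)**.6).astype(np.uint8).copy()
cv2.imwrite("pics/w2.png",g)
E
```

```text
t 2.55 pos [0.6308 0.103  0.2078] q [-0.47  0.61  0.28  1.84 -0.24  0.72  1.2 ] F [-0.4 -0.1 -0.2] gap 0.0853
[-0.04230313 -0.07261058  0.18072119]
```

View pics/w2.png

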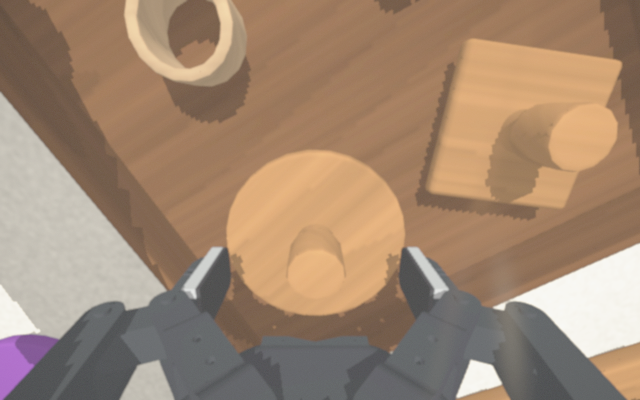

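The knob (316,270) stands midway between the pads (about 210 and 418). Closing.

Emit:
servo_tool(
  moves=[
    {"linear": [0, 0, 0.1], "twist": 0, "grip": 0},
    {"linear": [0, 0, 0.1], "twist": 0, "grip": 0},
    {"linear": [0, 0, 0.1], "twist": 0, "grip": 0},
    {"linear": [0, 0, 0.1], "twist": 0, "grip": 0},
    {"linear": [0, 0, 0.1], "twist": 0, "grip": 0},
    {"linear": [0, 0, 0.1], "twist": 0, "grip": 0},
    {"linear": [0, 0, 0.1], "twist": 0, "grip": 0},
    {"linear": [0, 0, 0.1], "twist": 0, "grip": 0},
  ],
)

```text
t: 3.4
eef_pos: [0.6307, 0.1024, 0.2062]
tool_rot: [0.491, 3.103, 0.0]
contact_force: [-1.7, 0.7, 6.3]
finger_gap: 0.0264
```

```bash
python3 - <<'E'
from h import *
s=readout.state();st(s)
E
```

```text
t 3.4 pos [0.6307 0.1024 0.2062] q [-0.47  0.61  0.28  1.84 -0.24  0.72  1.2 ] F [-1.7  0.7  6.3] gap 0.0264
```

The gap holds at 26 mm on the 28 mm knob. Lifting.

Emit:
servo_tool(
  moves=[
    {"linear": [0, 0, -1], "twist": 0, "grip": 0},
    {"linear": [0, 0, -3], "twist": 0, "grip": 0},
    {"linear": [0, 0, -6], "twist": 0, "grip": 0},
    {"linear": [0, 0, -9], "twist": 0, "grip": 0},
    {"linear": [0, 0, -12], "twist": 0, "grip": 0},
    {"linear": [0, 0, -14.5], "twist": 0, "grip": 0},
    {"linear": [0, 0, -15.5], "twist": 0, "grip": 0},
    {"linear": [0, 0, -15.5], "twist": 0, "grip": 0},
  ],
)

```text
t: 4.2
eef_pos: [0.6308, 0.1024, 0.3622]
tool_rot: [0.491, 3.101, 0.002]
contact_force: [0.1, -0.3, -0.9]
finger_gap: 0.0264
```

```bash
python3 - <<'E'
from h import *
s=readout.state();st(s);m=camera_model("wrist")
f=grab_frame("wrist")
g=(255*(f[:,:,::-1]/255.)**.6).astype(np.uint8).copy()
cv2.imwrite("pics/w3.png",g)
print(shift([.537,-.179,.36],s))
E
```

```text
t 4.2 pos [0.6308 0.1024 0.3622] q [-0.53  0.42  0.35  1.75 -0.17  1.    1.14] F [ 0.1 -0.3 -0.9] gap 0.0264
[  0.23413675 -29.66111081   0.17496976]
```

View pics/w3.png

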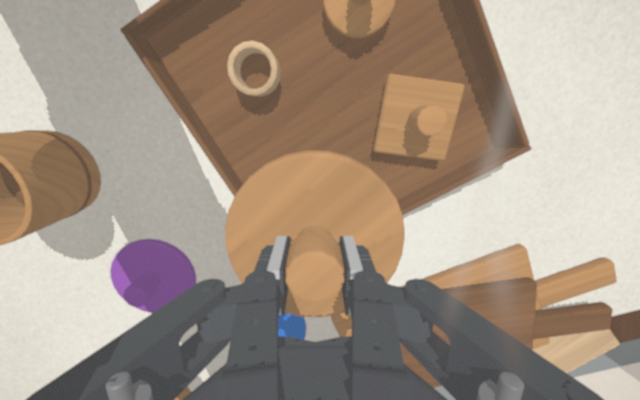

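The lid hangs level in the fingers, its disc at (316,233) as before the grasp. I go two thirds of the way, then measure the canister with the wrist camera.

Emit:
servo_tool(
  moves=[
    {"linear": [0, -2, 0], "twist": 0, "grip": 0},
    {"linear": [0, -6, 0], "twist": 0, "grip": 0},
    {"linear": [0, -10, 0], "twist": 0, "grip": 0},
    {"linear": [0, -13, 0], "twist": 0, "grip": 0},
    {"linear": [0, -15, 0], "twist": 0, "grip": 0},
    {"linear": [0, -16, 0], "twist": 0, "grip": 0},
    {"linear": [0, -16, 0], "twist": 0, "grip": 0},
    {"linear": [0, -16, 0], "twist": 0, "grip": 0},
  ],
)

```text
t: 5.05
eef_pos: [0.5814, -0.0489, 0.3602]
tool_rot: [-0.49, -3.102, -0.0]
contact_force: [-0.3, -0.2, -0.8]
finger_gap: 0.0266
```

```bash
python3 - <<'E'
from h import *
s=readout.state();st(s);m=camera_model("wrist")
f=grab_frame("wrist")
g=(255*(f[:,:,::-1]/255.)**.6).astype(np.uint8).copy()
for c,r in (([.537,-.179,.09],.05),([.537,-.179,.09],.044),([.537,-.179,.0],.05)):
    cv2.polylines(g,[circ(m,c,r).astype(int)],True,(0,255,0),1)
cv2.imwrite("pics/w4.png",g)
np.savez("w4.npz",f=f,**m)
f=grab_frame("top")
cv2.imwrite("pics/top4.png",f[:,:,::-1])
print(shift([.537,-.179,.36],s))
E
```

```text
t 5.05 pos [ 0.5814 -0.0489  0.3602] q [-0.34  0.34  0.39  1.88 -0.16  0.96  1.38] F [-0.3 -0.2 -0.8] gap 0.0266
[  0.21292987 -13.74683354   0.01702736]
```

View pics/w4.png

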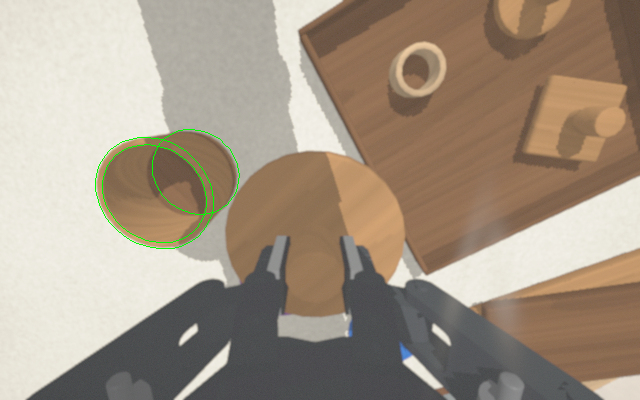

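```bash
python3 - <<'E'
from h import *
d=np.load("w4.npz");f=d["f"][:,:,::-1]
g=(255*(f/255.)**.6).astype(np.uint8)[115:265,80:260]
g=cv2.resize(g,None,fx=4,fy=4,interpolation=cv2.INTER_CUBIC)
for c,r in (([.537,-.179,.09],.05),([.537,-.179,.09],.044)):
    cv2.polylines(g,[((circ(d,c,r)-[80,115]+.5)*4).astype(int)],True,(0,255,0),1)
cv2.imwrite("pics/w4c.png",g)
E
```

```text
(no output)
```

View pics/w4c.png

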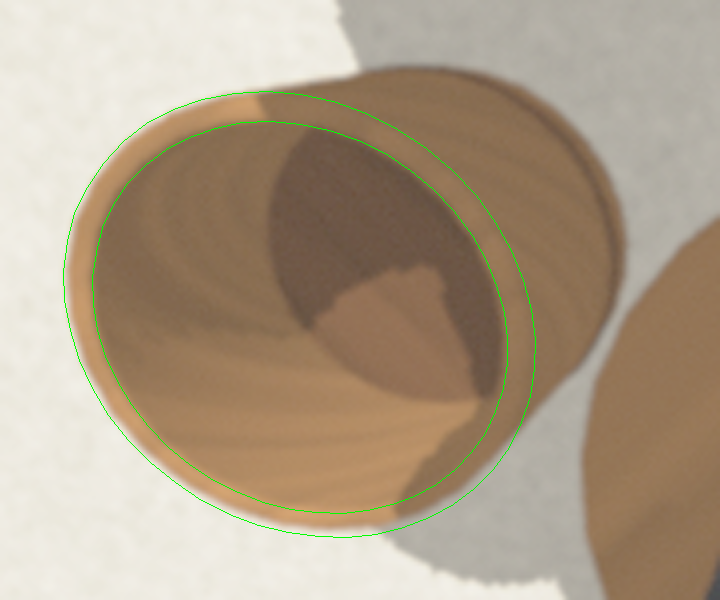

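The measured rim sits about 1 mm nearer the base than my projection, so I take (0.536, -0.179). I'll move over it at the same height and then check.

Emit:
servo_tool(
  moves=[
    {"linear": [0.3, -3, 0], "twist": 0, "grip": 0},
    {"linear": [0.3, -7, 0], "twist": 0, "grip": 0},
    {"linear": [0.3, -10.5, 0], "twist": 0, "grip": 0},
    {"linear": [0.3, -13, 0], "twist": 0, "grip": 0},
    {"linear": [0.3, -13.8, 0], "twist": 0, "grip": 0},
    {"linear": [0.3, -13.8, 0], "twist": 0, "grip": 0},
    {"linear": [0.3, -13.8, 3], "twist": 0, "grip": 0},
    {"linear": [0.3, -13.8, 5], "twist": 0, "grip": 0},
    {"linear": [0.3, -13.8, 5.5], "twist": 0, "grip": 0},
    {"linear": [0.3, -13.8, 5.5], "twist": 0, "grip": 0},
    {"linear": [0.3, -13.8, 5.5], "twist": 0, "grip": 0},
  ],
)

```text
t: 6.25
eef_pos: [0.5364, -0.1795, 0.3065]
tool_rot: [0.489, 3.102, 0.0]
contact_force: [-0.3, -0.4, -0.3]
finger_gap: 0.0258
```

```bash
python3 - <<'E'
from h import *
s=readout.state();st(s);print(shift([.536,-.179,.28],s))
p=s["eef_pos"]
for n in ("scene","top"):
    m=camera_model(n);f=grab_frame(n);g=(255*(f[:,:,::-1]/255.)**.6).astype(np.uint8).copy()
    x,y,w,h=(240,70,130,130) if n=="scene" else (360,190,130,110)
    g=cv2.resize(g[y:y+h,x:x+w],None,fx=4,fy=4,interpolation=cv2.INTER_CUBIC)
    for c,r in (([.536,-.179,.09],.05),([p[0],p[1],p[2]-.156-.024],.052)):
        cv2.polylines(g,[((circ(m,c,r)-[x,y]+.5)*4).astype(int)],True,(0,255,0),1)
    cv2.imwrite(f"pics/{n}5.png",g)
E
```

```text
t 6.25 pos [ 0.5364 -0.1795  0.3065] q [-0.13  0.38  0.42  1.96 -0.21  0.83  1.66] F [-0.3 -0.4 -0.3] gap 0.0258
[0.05556865 0.03622872 2.64998991]
```

View pics/scene5.png

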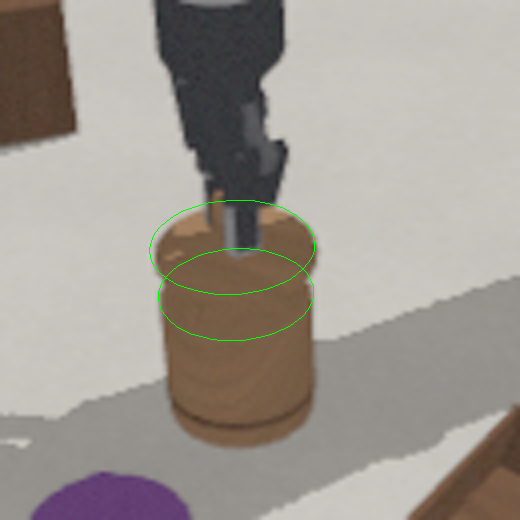

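View pics/top5.png

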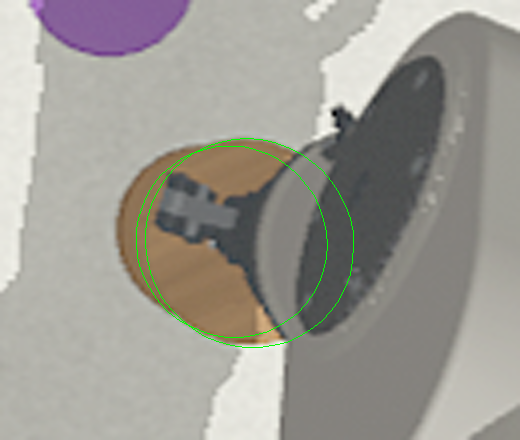

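In the scene picture the held lid (right edge 316, left 155) is centred over the canister body (163 to 313). The brown to the left in the top picture is the canister's side. I lower slowly.

Emit:
servo_tool(
  moves=[
    {"linear": [0.05, 0.05, 0.6], "twist": 0, "grip": 0},
    {"linear": [0.05, 0.05, 1.2], "twist": 0, "grip": 0},
    {"linear": [0.05, 0.05, 1.7], "twist": 0, "grip": 0},
    {"linear": [0.05, 0.05, 2.1], "twist": 0, "grip": 0},
    {"linear": [0.05, 0.05, 2.3], "twist": 0, "grip": 0},
    {"linear": [0.05, 0.05, 2.4], "twist": 0, "grip": 0},
    {"linear": [0.05, 0.05, 2.4], "twist": 0, "grip": 0},
  ],
)

```text
t: 7.05
eef_pos: [0.5354, -0.1795, 0.2816]
tool_rot: [-0.491, -3.103, 0.0]
contact_force: [0.2, 0.2, -0.5]
finger_gap: 0.0266
```

Emit:
servo_tool(
  moves=[
    {"linear": [0, 0, 0.1], "twist": 0, "grip": 0},
    {"linear": [0, 0, 0.15], "twist": 0, "grip": 0},
    {"linear": [0, 0, 0.2], "twist": 0, "grip": 0},
    {"linear": [0, 0, 0.25], "twist": 0, "grip": 0},
    {"linear": [0, 0, 0.25], "twist": 0, "grip": 0},
  ],
)

```text
t: 7.55
eef_pos: [0.5355, -0.1796, 0.2801]
tool_rot: [0.491, 3.102, 0.001]
contact_force: [-5.1, 2.4, 16.2]
finger_gap: 0.0265
```

```bash
python3 - <<'E'
from h import *
s=readout.state();st(s);m=camera_model("scene");f=grab_frame("scene");g=(255*(f[:,:,::-1]/255.)**.6).astype(np.uint8).copy()
x,y,w,h=(240,90,110,110)
cv2.imwrite("pics/scene6.png",cv2.resize(g[y:y+h,x:x+w],None,fx=5,fy=5,interpolation=cv2.INTER_CUBIC))
E
```

```text
t 7.55 pos [ 0.5355 -0.1796  0.2801] q [-0.11  0.42  0.41  1.98 -0.23  0.78  1.68] F [-5.1  2.4 16.2] gap 0.0265
```

View pics/scene6.png

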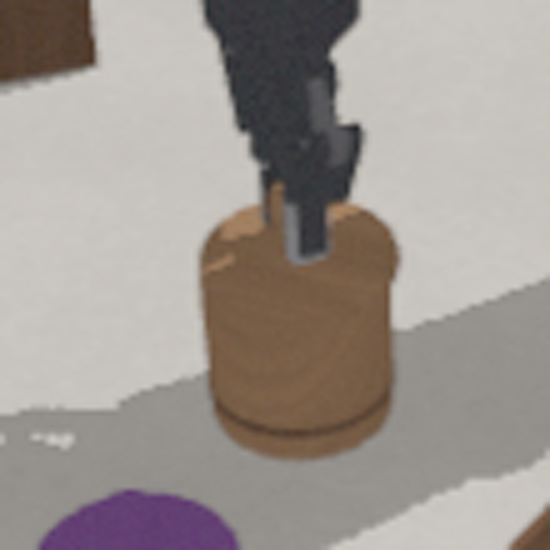

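Contact comes at TCP z 0.280, just as expected for a seated lid, and the disc (200 to 398) is centred on the body (205 to 392). I release and rise.

Emit:
servo_tool(
  moves=[
    {"linear": [0, 0, -0.1], "twist": 0, "grip": 0},
    {"linear": [0, 0, -0.1], "twist": 0, "grip": 45},
    {"linear": [0, 0, -0.1], "twist": 0, "grip": 60},
    {"linear": [0, 0, -0.1], "twist": 0, "grip": 80},
    {"linear": [0, 0, -0.1], "twist": 0, "grip": 85},
    {"linear": [0, 0, -0.1], "twist": 0, "grip": 85},
    {"linear": [0, 0, -0.1], "twist": 0, "grip": 85},
  ],
)

```text
t: 8.3
eef_pos: [0.5354, -0.1795, 0.2802]
tool_rot: [-0.491, -3.103, 0.0]
contact_force: [-0.4, 0.1, -0.2]
finger_gap: 0.0723
```

Emit:
servo_tool(
  moves=[
    {"linear": [0, 0, -1], "twist": 0, "grip": 85},
    {"linear": [0, 0, -3], "twist": 0, "grip": 85},
    {"linear": [0, 0, -6], "twist": 0, "grip": 85},
    {"linear": [0, 0, -10], "twist": 0, "grip": 85},
    {"linear": [0, 5, -12], "twist": 0, "grip": 85},
    {"linear": [0, 10, -12], "twist": 0, "grip": 85},
    {"linear": [0, 15, -12], "twist": 0, "grip": 85},
    {"linear": [0, 16, -12], "twist": 0, "grip": 85},
    {"linear": [0, 16, -12], "twist": 0, "grip": 85},
  ],
)

```text
t: 9.2
eef_pos: [0.5853, -0.0245, 0.4006]
tool_rot: [0.484, 3.104, 0.001]
contact_force: [-0.0, -0.3, -0.4]
finger_gap: 0.0727
```

```bash
python3 - <<'E'
from h import *
s=readout.state();st(s)
for n in ("scene","top","wrist"):
    m=camera_model(n);f=grab_frame(n);g=(255*(f[:,:,::-1]/255.)**.6).astype(np.uint8).copy()
    x,y,w,h={"scene":(250,90,110,110),"top":(370,195,100,100),"wrist":(60,90,200,180)}[n]
    k=3 if n=="wrist" else 5
    g=cv2.resize(g[y:y+h,x:x+w],None,fx=k,fy=k,interpolation=cv2.INTER_CUBIC)
    p=[.536,-.1795]
    for c,r in ((p+[.1],.052),(p+[.136],.014),(p+[0],.05)):
        cv2.polylines(g,[((circ(m,c,r)-[x,y]+.5)*k).astype(int)],True,(0,255,0),1)
    cv2.imwrite(f"pics/{n}7.png",g)
a=[cv2.imread(f"pics/{n}7.png") for n in ("scene","top")]
cv2.imwrite("pics/st7.png",cv2.resize(np.hstack([cv2.resize(i,(550,550)) for i in a]),(800,400)))
E
```

```text
t 9.2 pos [ 0.5853 -0.0245  0.4006] q [-0.38  0.3   0.39  1.83 -0.13  1.04  1.32] F [-0.  -0.3 -0.4] gap 0.0727
```

View pics/st7.png

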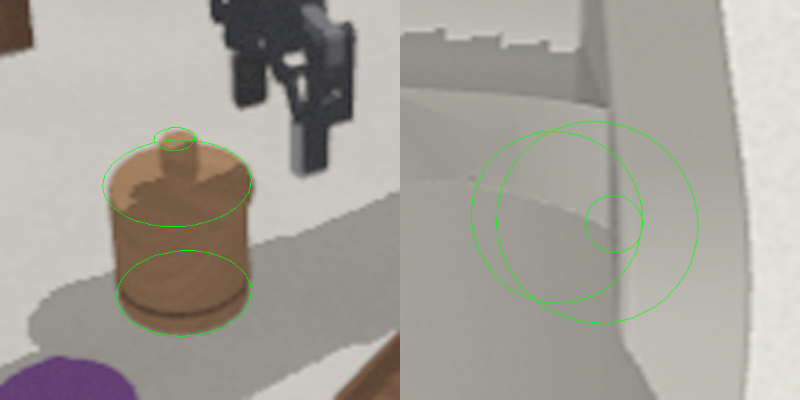

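View pics/wrist7.png

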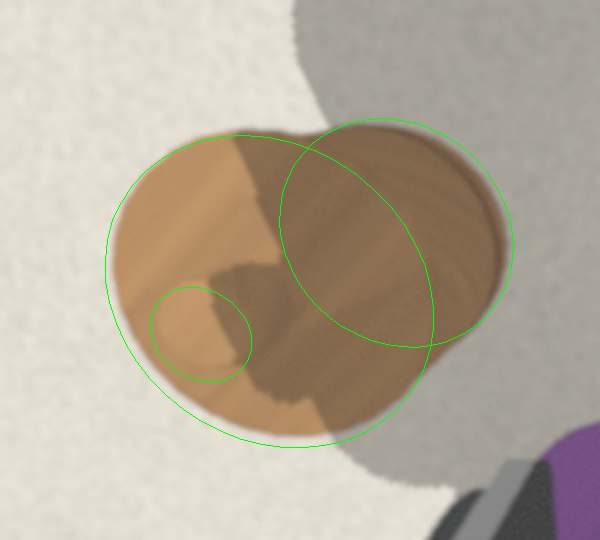

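In the scene and wrist views the lid sits flat and centred, within a few mm of the projection for a seated lid. The top view is blocked by the arm. The gripper is well clear of everything, so I hand in.

```bash
python3 - <<'E'
from workcell import ticket
print(ticket.close_job())
E
```

```text
the job is handed in; nothing more can be done
None
```

I picked the large round lid out of the crate by its knob and set it on the canister. I then let go, moved clear and handed the job in at about 9.4 s of the 34 s allowed.

- **Seating:** The lid made contact at tool height 0.280 m, exactly where a fully seated lid should. After release, the scene and wrist views showed it flat and centred, within a few mm of where a seated lid should appear. The canister was standing where it had been.
- **Gripper:** It opened without any leftover force and stood about 16 cm to the side and 12 cm higher at hand-in.
- **Disagreements:** The scene camera placed the canister about 6 mm from the top camera's position, so I aimed by the top and wrist views, which agreed within about 1–2 mm.
- **Not checked:** The arm blocked the top view in the last check, so it confirmed nothing. I did not re-measure the other two lids at the end. They were never touched, and the wrist picture taken during the carry showed them lying in the crate.

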